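# Load the concho board and slide it to the slab

### The arm

A 6-joint arm with a two-finger parallel gripper is mounted at the origin on the work surface. World frame = base frame: x ahead of the robot, y to its left, z up, the work surface at z = 0. Lengths are in mm, angles in rad, forces in N, time in s.
With the tool pointing down it reaches from about 275 to 1000 mm from the base axis. Payload 8.4 kg.
Tool frame: the origin (TCP) lies between the finger pads; the fingertips stand 17 mm ahead of it and the grasp point (between the pads) lies 2 mm behind it; z points along the fingers, y is the line along which they close (so a half turn about z gives the same grasp; the last joint's range is limited). The gripper opens to 85 mm and grips with 20 to 120 N. Pads are 22 mm wide; open, the fingers measure 114 mm over their backs; the gripper's body (76 mm by 85 mm) begins 54 mm behind the grasp point. The pads swing forward as they close: fully open they stand 13 mm farther back than shut.
Start: joints at [-1.162, 0.353, 1.633, -0, 1.155, -0.002], TCP at [249.588, -573.004, 248.281] pointing down, gripper open.
Joint ranges: [-2.63, 2.63], [-0.92, 2.1], [0.06, 2.66], [-1.3, 4.44], [0, 2.69], [-3.02, 3.02]. Speed limits (rad/s): [2.22, 2.22, 2.79, 3.14, 3.14, 3.14].

### API

Orientations are given as [roll, pitch, yaw] about the fixed x, y, z axes, in that order (R = Rz(yaw) Ry(pitch) Rx(roll)).
In Python, from rig import sense, grab_frame, sign_off gives the robot as it stands. The module is installed in compiled form; this text tells all that it offers.
- The arm moves only by the tool send_rows, never from a script. Its argument "moves" is a list that holds one entry, the list of rows, each a list of 7 numbers: the shift along the world's x, y, z in m, then the turn, a rotation vector about the world's x, y, z in rad, then the opening, from -1 (shut) to 1 (fully open). In form: [[[dx, dy, dz, rx, ry, rz, jaw], ...]]. A call has 1 to 10 rows; each row shifts and turns the commanded pose from where the row before left it; what a row does not reach is not made up. A row lasts 1/10 s, in which the tool goes at most 50 mm and 8.59 degrees, less where a joint would pass 70% of its speed; a pose out of reach is approached as far as the arm can. A call with a gripper value outside its range is refused whole. The fingers move at their own pace and stop on an object; "grip_force" is the grip in N (left out, the last holds). Time passes only in rows, so rows that do not move let the fingers close. It gives the time, the measured TCP pose, the force, the opening and the grip force at its end, in the units of the state.
- sense(): the state, without advancing time (a new reading comes with each control period).
- grab_frame(name): name is "side" or "top"; returns a dict with "img" (400x640x3 uint8, red, green, blue), "mtx" (3x3 intrinsics, pixels), "rvec" (rotation vector, rad) and "tvec" (3), from world to camera coordinates, as OpenCV has them. Camera axes: x right, y down, z forward; pixel columns grow to the right and rows downward; lengths in mm; the calibration is good to about 2 mm. A picture is of the moment at which its call begins. There is no depth.
- sign_off(): hands the job in; it is judged then, once.
The state is a dict: "clock": time; "qpos": joint angles; "qvel": joint speeds; "joint_efforts": joint torques, N m; "eef_pos": TCP position; "tcp_rot": TCP orientation; "contact_force": force on the tool from outside, world axes, zero at the start; "wrist_torque": the same for the moment, N m; "opening": opening from 0.0 (shut) to 1.0 (fully open); "grasp_force": force on a finger pad.
Only numpy, scipy, OpenCV 4.12 (cv2) and the standard library are available. Lean on these libraries where they do the work, as an engineer would, in place of code of your own. Each camera call takes 0.05 s, during which the arm holds its last target. There are 200 camera calls.

### The job

Slide the three steel conchos along the wooden setting board into its three pockets, one in each, lying flat on the pocket floors; push them along, do not pick them up. Then slide the loaded board across the bench, without lifting it, until its long edge on the pocket side lies flush against the near edge of the stone slab, all of that edge alongside the slab and the conchos still in their pockets. Leave the maul, the tub and the spool where they are.

Things in the scene. Friction and masses are not known exactly. Their poses are not given: they have to be found in the camera images.
- board: Loose pale wooden board on the bench, 150 (x) by 240 (y) by 18 mm, 0.5 kg, slides when pushed with a few newtons. Origin: centre of underside. +x points towards the slab, within 0.45 rad of world x. Flat deck 18 mm up, no rim, three pockets in a row along y, 35 mm to the +x side of the middle, 75 mm apart.
- board_hole0 (a point): Point at the centre of the mouth of the -y (right) pocket in the board, level with the deck. Flat-bottomed round pocket 40 mm across, 6 mm deep.
- board_hole1 (a point): Point at the centre of the mouth of the middle pocket in the board, level with the deck. Flat-bottomed round pocket 40 mm across, 6 mm deep.
- board_hole2 (a point): Point at the centre of the mouth of the +y (left) pocket in the board, level with the deck. Flat-bottomed round pocket 40 mm across, 6 mm deep.
- edge_left (a point): Point on the board's long +x side face (pocket side), 10 mm from its left (+y) corner, at half thickness.
- edge_right (a point): Point on the board's long +x side face (pocket side), 10 mm from its right (-y) corner, at half thickness.
- concho0: Domed steel concho (button), one of three alike: disc 32 mm across, 10 mm thick, upright rim 7 mm tall then a low dome, flat underside, 40 g, slides easily. Origin: centre of underside, z up; yaw means nothing. Starts on the near half of the deck, one roughly facing each pocket. Seated, its underside is 12 mm above the board's underside and its dome 4 mm above the deck.
- concho1: Domed steel concho (button), one of three alike: disc 32 mm across, 10 mm thick, upright rim 7 mm tall then a low dome, flat underside, 40 g, slides easily. Origin: centre of underside, z up; yaw means nothing. Starts on the near half of the deck, one roughly facing each pocket. Seated, its underside is 12 mm above the board's underside and its dome 4 mm above the deck.
- concho2: Domed steel concho (button), one of three alike: disc 32 mm across, 10 mm thick, upright rim 7 mm tall then a low dome, flat underside, 40 g, slides easily. Origin: centre of underside, z up; yaw means nothing. Starts on the near half of the deck, one roughly facing each pocket. Seated, its underside is 12 mm above the board's underside and its dome 4 mm above the deck.
- slab: Fixed dark stone slab on the bench beyond the board, 180 (x) by 440 (y) by 35 mm (z). Origin at the foot of the middle of its near edge, a straight upright face along its own y; the stone extends to +x from there.
- maul: Bystander: loose mallet lying on the bench right of the work, head a yellow cylinder 48 mm across and 85 mm long, wooden handle 22 mm thick, 205 mm long in all. Origin under the handle about the middle of its length, on the bench; the head is at its +x end.
- tub: Bystander: loose open white plastic tub of rivets standing on the bench left of the work, 82 mm across, 95 mm tall. Origin at the centre of its underside.
- spool: Bystander: loose thread spool standing on the bench left of the work, 52 mm across, 56 mm tall. Origin at the centre of its underside.

How it is judged (in metres and radians):
On the way, in this order (a step that is already met when the one before it is completed fails the run):
1. a concho lies flat in each of the three pockets (((horizontal distance between concho0 and board_hole0 below 0.007 m and z of concho0 in the frame of board below 0.0145 m and angle between concho0's own z axis and vertical below 0.12 rad) or (horizontal distance between concho1 and board_hole0 below 0.007 m and z of concho1 in the frame of board below 0.0145 m and angle between concho1's own z axis and vertical below 0.12 rad) or (horizontal distance between concho2 and board_hole0 below 0.007 m and z of concho2 in the frame of board below 0.0145 m and angle between concho2's own z axis and vertical below 0.12 rad)) and ((horizontal distance between concho0 and board_hole1 below 0.007 m and z of concho0 in the frame of board below 0.0145 m and angle between concho0's own z axis and vertical below 0.12 rad) or (horizontal distance between concho1 and board_hole1 below 0.007 m and z of concho1 in the frame of board below 0.0145 m and angle between concho1's own z axis and vertical below 0.12 rad) or (horizontal distance between concho2 and board_hole1 below 0.007 m and z of concho2 in the frame of board below 0.0145 m and angle between concho2's own z axis and vertical below 0.12 rad)) and ((horizontal distance between concho0 and board_hole2 below 0.007 m and z of concho0 in the frame of board below 0.0145 m and angle between concho0's own z axis and vertical below 0.12 rad) or (horizontal distance between concho1 and board_hole2 below 0.007 m and z of concho1 in the frame of board below 0.0145 m and angle between concho1's own z axis and vertical below 0.12 rad) or (horizontal distance between concho2 and board_hole2 below 0.007 m and z of concho2 in the frame of board below 0.0145 m and angle between concho2's own z axis and vertical below 0.12 rad))), for 0.2 s.
2. the loaded board's pocket-side long edge is flush against the slab (all of step 1 and x of each of edge_left, edge_right in the frame of slab above -0.005 m and x of board in the frame of slab below -0.065 m and y of board in the frame of slab between -0.1 and 0.1 m and angle between board's own z axis and vertical below 0.03 rad), for 0.2 s.
At the end, for the whole second after the job is handed in: Each pocket holds one concho flat on its floor (height within 2.5 mm, centre 7 mm, tilt 0.12 rad); both ends of the board's pocket-side edge within 5 mm of the slab, board centre within 100 mm of the slab's middle along it, board flat on the bench; all at rest (all of step 2 and linear speed of each of board, concho0, concho1, concho2 below 0.01 m/s); the robot touches nothing.
It fails at once if a concho is picked up (its underside more than 20 mm above the deck) (z of any of concho0, concho1, concho2 in the frame of board above 0.038 m).
It fails at once if the board is lifted off the bench by more than 15 mm (height (world z) of board above 0.015 m).
It fails at once if the maul, the tub or the spool is moved by more than 30 mm or tipped over (distance of any of maul, tub, spool from where it was at the start of the episode above 0.03 m or angle between any of tub, spool's own z axis and vertical above 0.5 rad).
It also fails if it takes over 67 s, if anything falls off the work surface, if the arm or the gripper's body presses on something with over 40 N, if the wrist force passes 120 N, or if a joint passes its speed limit or range.

## Working session

There is one attempt and no reset: what is moved stays moved. The work goes in short steps, Python scripts to look and compute and a tool call to move; the robot and the scene stay as the last step left them, time stands still between calls to the robot, and variables do not carry over. Pictures are saved under pics/ and viewed, at most 10 in all, crops included, and the job is handed in when it is done.

Besides the shell and the picture viewer there is one more tool, called after "Request:" as name(argument=value, ...), one argument or row to a line, values as JSON. send_rows: Moves the arm, as the interface text tells. Its arguments: {"type":"object","properties":{"moves":{"type":"array"},"grip_force":{"type":"number"}},"required":["moves"]}

```bash
mkdir -p pics; cat > h.py <<'E'
import numpy as np, cv2
from rig import sense, grab_frame, sign_off
def snap(n,f=None):
    d=grab_frame(n)
    if f: cv2.imwrite('pics/'+f,cv2.cvtColor(d['img'],cv2.COLOR_RGB2BGR))
    return d
def ray(d,uv,z):
    R=cv2.Rodrigues(np.array(d['rvec'],float))[0];t=np.array(d['tvec'],float).ravel()
    uv=np.atleast_2d(np.array(uv,float));K=np.array(d['mtx'],float)
    r=np.c_[uv,np.ones(len(uv))]@np.linalg.inv(K).T@R
    c=-R.T@t
    return c+r*((z-c[2])/r[:,2])[:,None]
def proj(d,P):
    return cv2.projectPoints(np.array(P,float).reshape(-1,1,3),np.array(d['rvec'],float),np.array(d['tvec'],float),np.array(d['mtx'],float),None)[0].reshape(-1,2)
E
python3 - <<'E'
from h import *
for n in('top','side'):
    d=snap(n,n+'0.png'); R=cv2.Rodrigues(np.array(d['rvec'],float))[0]; print(n,-R.T@np.array(d['tvec'],float).ravel(),d['mtx'][0][0])
print(sense())
E
```

```text
top [ 325.98255889   -2.61188367 1485.37687016] 515.1347540200829
side [515.36457877 735.22122123 773.70591623] 417.49018059387674
{'clock': 0.1, 'qpos': array([-1.16240681e+00,  3.53600093e-01,  1.63404993e+00, -1.31814086e-05,
        1.15520636e+00, -2.39795633e-03]), 'qvel': array([ 2.02163315e-04, -2.88270097e-03, -2.13601594e-03, -1.24626991e-03,
        9.06287892e-05, -5.60222581e-04]), 'joint_efforts': array([ 2.24034105e-03, -6.06353259e+01, -3.42819858e+01, -2.25438066e-05,
        4.04272156e-03,  2.42842435e-05]), 'eef_pos': array([ 249.41941061, -572.63476881,  247.6277058 ]), 'tcp_rot': array([-3.14032890e+00,  9.02224453e-06,  4.10792813e-01]), 'contact_force': array([-0.01177105,  0.16897811,  0.3430181 ]), 'wrist_torque': array([-0.0057682 ,  0.01113808, -0.02070744]), 'grasp_force': 0.0, 'opening': 0.9996131345627348}
```

View pics/top0.png

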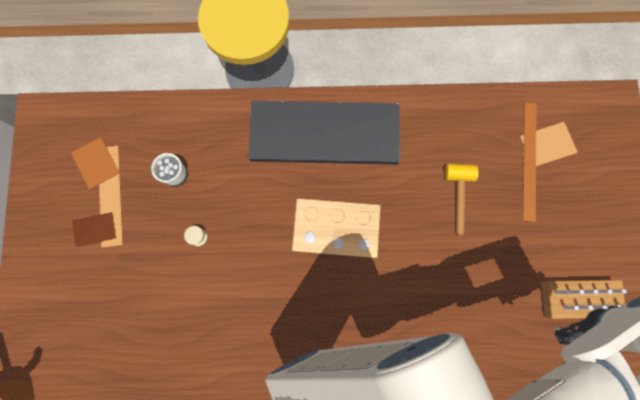

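View pics/side0.png

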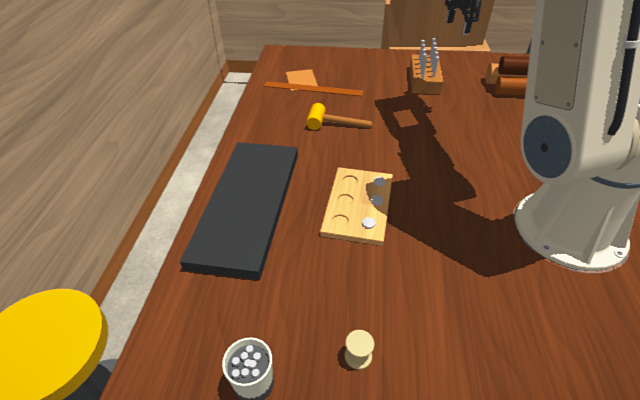

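The board is at about (337,228) in the top view, with its pockets on the row at about 215. The conchos are at (310,238), (338,243) and (364,244), two of them in shadow. The slab's near edge is at row 162. The side view shows the same layout, with pockets near x=345 and conchos near x=375. Next I'll measure.

```bash
python3 - <<'E'
from h import *
t=cv2.imread('pics/top0.png');s=cv2.imread('pics/side0.png')
a=cv2.resize(t[190:265,285:390],None,fx=6,fy=6,interpolation=cv2.INTER_NEAREST)
cv2.imwrite('pics/c1.png',a)
b=cv2.resize(s[160:250,315:400],None,fx=6,fy=6,interpolation=cv2.INTER_NEAREST);cv2.imwrite('pics/c2.png',b)
for im,pts in((t,[(310,238),(338,243),(364,244),(325,225),(350,250),(320,250),(337,215),(285,230),(400,260),(320,150)]),(s,[(369,223),(376,201),(380,182),(360,190),(385,215),(345,205),(320,130)])):
    hsv=cv2.cvtColor(im,cv2.COLOR_BGR2HSV)
    for p in pts: print(p,im[p[1],p[0]],hsv[p[1],p[0]])
E
```

```text
(310, 238) [247 244 248] [158   4 248]
(338, 243) [144 140 143] [143   7 144]
(364, 244) [141 139 141] [150   4 141]
(325, 225) [162 215 254] [ 17  92 254]
(350, 250) [ 93 126 159] [ 15 106 159]
(320, 250) [165 218 255] [ 18  90 255]
(337, 215) [159 212 250] [ 17  93 250]
(285, 230) [ 66  95 150] [ 10 143 150]
(400, 260) [ 63  94 154] [ 10 151 154]
(320, 150) [94 91 90] [113  11  94]
(369, 223) [242 242 243] [  0   1 243]
(376, 201) [111 110 112] [165   5 112]
(380, 182) [111 112 114] [ 10   7 114]
(360, 190) [118 203 248] [ 20 134 248]
(385, 215) [108 186 249] [ 17 144 249]
(345, 205) [124 211 251] [ 21 129 251]
(320, 130) [ 40  72 131] [ 11 177 131]
```

View pics/c1.png

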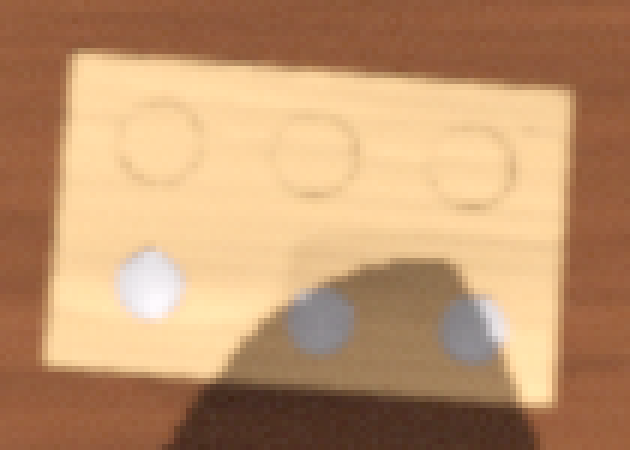

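The crop shows the pockets at (311.5,213.5), (337.5,215.5) and (363.5,217.5) full-image, and the concho blobs are easy to separate by low saturation.

```bash
cat >> h.py <<'E'
def blobs(m,lo,hi):
    n,l,st,c=cv2.connectedComponentsWithStats(m.astype(np.uint8))
    return [(c[i],st[i,4],(l==i)) for i in range(1,n) if lo<=st[i,4]<=hi]
def board(d,roi):
    x0,y0,x1,y1=roi; hsv=cv2.cvtColor(d['img'][y0:y1,x0:x1],cv2.COLOR_RGB2HSV)
    m=(hsv[...,1]<128)&(hsv[...,2]>110)
    m=cv2.morphologyEx(m.astype(np.uint8),cv2.MORPH_OPEN,np.ones((3,3)))
    c=max(cv2.findContours(m,cv2.RETR_EXTERNAL,cv2.CHAIN_APPROX_NONE)[0],key=cv2.contourArea).reshape(-1,2)+[x0,y0]
    w=ray(d,c,18)[:,:2].astype(np.float32)
    (cx,cy),sz,a=cv2.minAreaRect(w)
    a=(a+45)%90-45
    th=np.radians(a);R=np.array([[np.cos(th),-np.sin(th)],[np.sin(th),np.cos(th)]])
    q=(w-[cx,cy])@R
    # side positions by median of contour points near each side
    ext=[(np.median(q[(abs(q[:,1])<90)&(sg*q[:,0]>60),0])) for sg in(-1,1)]+[(np.median(q[(abs(q[:,0])<55)&(sg*q[:,1]>105),1])) for sg in(-1,1)]
    ce=np.array([cx,cy])+R@[(ext[0]+ext[1])/2,(ext[2]+ext[3])/2]
    return ce,th,ext,R
def conchos(d,roi,z=23,lo=40,hi=400):
    x0,y0,x1,y1=roi; hsv=cv2.cvtColor(d['img'][y0:y1,x0:x1],cv2.COLOR_RGB2HSV)
    m=(hsv[...,1]<50)&(hsv[...,2]>85)
    return [(np.round(c+[x0,y0],1),a,np.round(ray(d,c+[x0,y0],z)[0,:2],1)) for c,a,_ in blobs(m,lo,hi)]
E
python3 - <<'E'
from h import *
np.set_printoptions(suppress=True,precision=1)
d=snap('top');ce,th,ext,R=board(d,(280,185,395,270));print('board',ce,th,ext)
H=[ce+R@[35,y] for y in(-75,0,75)];print('holes',H, 'edge',[ce+R@[75,y] for y in(-110,110)])
print('manual holes',ray(d,[(311.5,213.8),(337.5,215.9),(363.6,217.7)],18)[:,:2])
print('ctop',*conchos(d,(290,195,385,262),24,20),sep='\n')
s=snap('side');print('cside',*conchos(s,(320,165,396,245),24,20),sep='\n')
# slab top near edge
g=cv2.cvtColor(d['img'],cv2.COLOR_RGB2HSV)
m=(g[...,1]<60)&(g[...,2]<120);m[:, :230]=0;m[:,420:]=0;m[:90]=0;m[180:]=0
b=max(blobs(m,2000,20000),key=lambda b:b[1])[2]
cols=np.arange(260,392,4);e=[(c,np.where(b[:,c])[0].max()+.5) for c in cols]
w=ray(d,e,35)[:,:2];p=np.polyfit(w[:,1],w[:,0],1);print('slab near edge x=a*y+b',p, 'atz0',np.polyfit(*(ray(d,e,0)[:,[1,0]].T),1))
xs=np.where(b.any(0))[0];print('slab y',ray(d,[(xs.min(),160),(xs.max(),160)],35)[:,:2])
s['img'];
print('V profile at col 320',g[155:168,320,2],g[155:168,320,1])
h=cv2.cvtColor(d['img'],cv2.COLOR_RGB2HSV)
print('maul head/handle,tub,spool',ray(d,[(462,173),(460,235),(168,168),(196,235)],30)[:,:2])
E
```

```text
board [509.9 -28.1] -0.09578005597248179 [np.float64(-75.61736668161508), np.float64(75.9548110129612), np.float64(-120.60002108116421), np.float64(120.71891352268472)]
holes [array([ 537.5, -106.1]), array([544.7, -31.4]), array([551.9,  43.3])] edge [array([ 574. , -144.7]), array([595. ,  74.3])]
manual holes [[ 550.1   41.9]
 [ 542.7  -32.8]
 [ 536.2 -107.5]]
ctop
(array([309.5, 237.1]), np.int32(102), array([482.3,  48.3]))
(array([338. , 243.1]), np.int32(94), array([464. , -32.3]))
(array([363.6, 244.6]), np.int32(94), array([ 458.4, -104.8]))
cside
(array([378.8, 181.1]), np.int32(83), array([459. , -99.2]))
(array([376.5, 199.6]), np.int32(100), array([464.1, -28.4]))
(array([368.2, 222.2]), np.int32(115), array([482.7,  51.2]))
slab near edge x=a*y+b [  0.  699.4] atz0 [  0.  708.4]
slab y [[ 709.1  221.6]
 [ 700.5 -213.9]]
V profile at col 320 [ 95  93  97  97  90  70  56  81 123 152 154 153 146] [ 11  11   8  11  11  15   9  79 139 144 152 147 148]
maul head/handle,tub,spool [[ 659.7 -394. ]
 [ 480.6 -376.5]
 [ 690.9  459.4]
 [ 493.1  371.3]]
```

Request:
send_rows(
  moves=[
    [[0.0173, 0.047, -0.005, 0, 0, -0.044, -0.48], [0.0173, 0.047, -0.005, 0, 0, -0.044, -0.48], [0.0173, 0.047, -0.005, 0, 0, -0.044, -0.48], [0.0173, 0.047, -0.005, 0, 0, -0.044, -0.48], [0.0173, 0.047, -0.005, 0, 0, -0.044, -0.48], [0.0173, 0.047, -0.005, 0, 0, -0.044, -0.48], [0.0173, 0.047, -0.005, 0, 0, -0.044, -0.48], [0.0173, 0.047, -0.005, 0, 0, -0.044, -0.48], [0.0173, 0.047, -0.005, 0, 0, -0.044, -0.48], [0.0173, 0.047, -0.005, 0, 0, -0.044, -0.48]],
  ],
)

```text
clock: 1.2
eef_pos: [421.8, -104.2, 198.7]
tcp_rot: [3.141, -0.001, -0.031]
contact_force: [1.0, -0.4, -0.9]
opening: 0.263
grasp_force: 0.0
```

Request:
send_rows(
  moves=[
    [[0, 0, -0.04, 0, 0, 0, -0.48], [0, 0, -0.04, 0, 0, 0, -0.48], [0, 0, -0.04, 0, 0, 0, -0.48], [0, 0, -0.028, 0, 0, 0, -0.48], [0, 0, -0.008, 0, 0, 0, -0.48], [0, 0, 0, 0, 0, 0, -0.48]],
  ],
)

```text
clock: 1.8
eef_pos: [420.8, -106.0, 42.0]
tcp_rot: [-3.141, 0.002, -0.029]
contact_force: [0.4, 0.6, 0.2]
opening: 0.259
grasp_force: 0.0
```

```bash
python3 - <<'E'
from h import *
np.set_printoptions(suppress=True,precision=1)
s=snap('side');i=cv2.cvtColor(s['img'],cv2.COLOR_RGB2BGR);cv2.imwrite('pics/a1.png',cv2.resize(i[110:250,310:460],None,fx=4,fy=4,interpolation=cv2.INTER_CUBIC))
st=sense();print(st['eef_pos'],st['contact_force'],proj(s,[[st['eef_pos'][0],st['eef_pos'][1],st['eef_pos'][2]-17]]))
E
```

```text
[ 421.6 -106.2   42.9] [-0.5 -0.1 -0. ] [[393.1 179.7]]
```

View pics/a1.png

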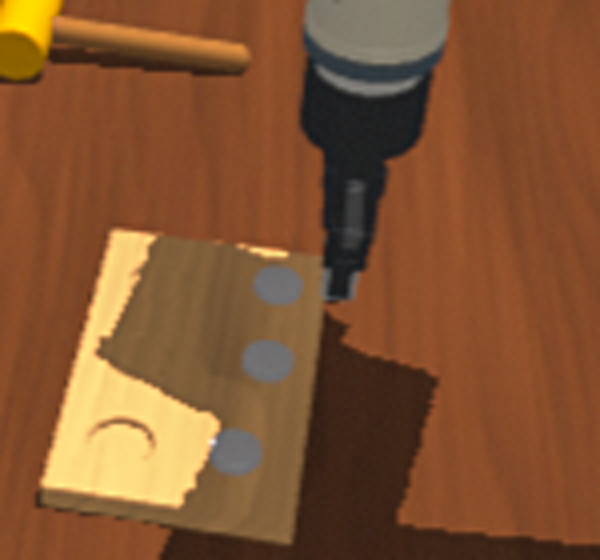

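Fingertips are at about (395,185) full-image, just behind concho0, as expected. Now I'll probe down onto the deck edge.

Request:
send_rows(
  moves=[
    [[0.003, 0.001, -0.005, 0, 0, 0, -0.48], [0, 0, -0.001, 0, 0, 0, -0.48], [0, 0, 0, 0, 0, 0, -0.48]],
  ],
)

```text
clock: 2.15
eef_pos: [425.1, -105.3, 37.3]
tcp_rot: [3.141, -0.001, -0.029]
contact_force: [-0.3, 0.2, -1.1]
opening: 0.26
grasp_force: 0.0
```

Request:
send_rows(
  moves=[
    [[0, 0, -0.001, 0, 0, 0, -0.48], [0, 0, 0, 0, 0, 0, -0.48]],
  ],
)

```text
clock: 2.35
eef_pos: [424.5, -105.1, 35.8]
tcp_rot: [3.142, -0.0, -0.029]
contact_force: [0.8, -0.4, 0.4]
opening: 0.263
grasp_force: 0.0
```

Request:
send_rows(
  moves=[
    [[0, 0, -0.001, 0, 0, 0, -0.48], [0, 0, 0, 0, 0, 0, -0.48]],
  ],
)

```text
clock: 2.55
eef_pos: [424.6, -105.2, 35.0]
tcp_rot: [3.142, -0.0, -0.029]
contact_force: [-1.7, 0.2, 9.2]
opening: 0.261
grasp_force: 4.1
```

Request:
send_rows(
  moves=[
    [[0, 0, 0.002, 0, 0, 0, -0.48], [0.008, 0, 0, 0, 0, 0, -0.48], [0.008, 0, 0, 0, 0, 0, -0.48], [0.008, 0, 0, 0, 0, 0, -0.48], [0.008, 0, 0, 0, 0, 0, -0.48], [0.008, 0, 0, 0, 0, 0, -0.48], [0.008, -0.0005, 0, 0, 0, 0, -0.48], [0.008, -0.0005, 0, 0, 0, 0, -0.48], [0.008, -0.0005, 0, 0, 0, 0, -0.48], [0.006, -0.0005, 0, 0, 0, 0, -0.48]],
  ],
)

```text
clock: 3.55
eef_pos: [495.3, -107.2, 36.6]
tcp_rot: [3.142, -0.0, -0.029]
contact_force: [-0.0, 1.3, 0.4]
opening: 0.258
grasp_force: 0.2
```

```bash
python3 - <<'E'
from h import *
np.set_printoptions(suppress=True,precision=1)
s=snap('side');i=cv2.cvtColor(s['img'],cv2.COLOR_RGB2BGR);cv2.imwrite('pics/a2.png',cv2.resize(i[150:250,310:410],None,fx=5,fy=5,interpolation=cv2.INTER_CUBIC))
print(sense()['eef_pos'],sense()['contact_force']);print(*conchos(s,(320,165,396,245),24,20),sep='\n')
E
```

```text
[ 496.4 -107.4   36.8] [ 1.4 -0.7 -0.1]
(array([357.3, 178.5]), np.int32(82), array([ 516.4, -103.8]))
(array([376.5, 199.7]), np.int32(101), array([464.2, -28.2]))
(array([368.4, 222.4]), np.int32(117), array([482.3,  51.9]))
```

View pics/a2.png

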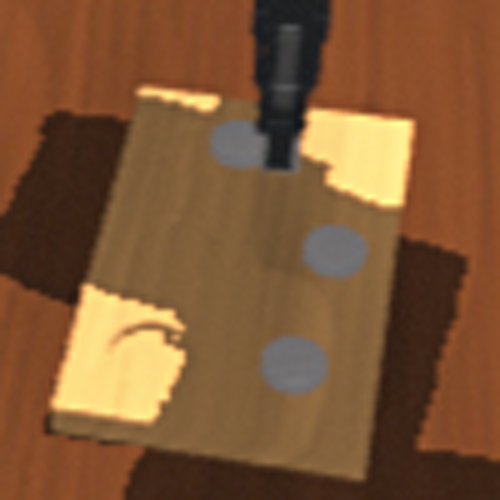

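Request:
send_rows(
  moves=[
    [[0.002, 0.0005, 0, 0, 0, 0, -0.48], [0.002, 0.0005, 0, 0, 0, 0, -0.48], [0.002, 0.0005, 0, 0, 0, 0, -0.48], [0.002, 0.0005, 0, 0, 0, 0, -0.48], [0.002, 0, 0, 0, 0, 0, -0.48], [0.002, 0, 0, 0, 0, 0, -0.48], [0.002, 0, 0, 0, 0, 0, -0.48], [0.001, 0, 0, 0, 0, 0, -0.48]],
  ],
)

```text
clock: 4.4
eef_pos: [509.8, -105.1, 36.6]
tcp_rot: [3.142, -0.0, -0.029]
contact_force: [-0.1, -0.3, 0.1]
opening: 0.261
grasp_force: 0.3
```

```bash
python3 - <<'E'
from h import *
np.set_printoptions(suppress=True,precision=1)
s=snap('side');i=cv2.cvtColor(s['img'],cv2.COLOR_RGB2BGR);cv2.imwrite('pics/a3.png',cv2.resize(i[150:250,310:410],None,fx=5,fy=5,interpolation=cv2.INTER_CUBIC))
print(sense()['eef_pos'],sense()['contact_force']);print(*conchos(s,(320,165,396,245),20,20),sep='\n')
E
```

```text
[ 509.9 -105.1   36.6] [-0.5  0.2  0. ]
(array([352.1, 179.2]), np.int32(81), array([ 530.1, -103.9]))
(array([376.5, 199.7]), np.int32(100), array([463.8, -32.1]))
(array([368.3, 222.4]), np.int32(115), array([482.2,  48.2]))
```

View pics/a3.png

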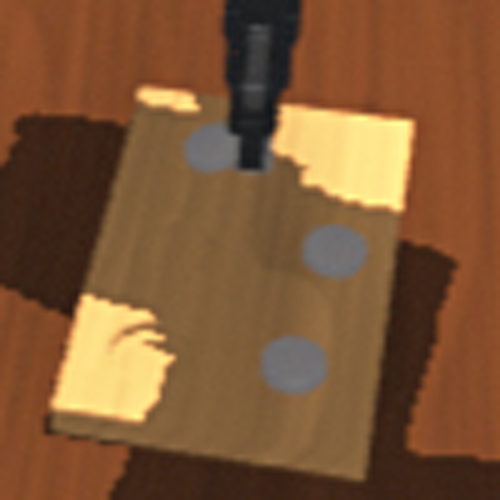

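Request:
send_rows(
  moves=[
    [[0.0015, 0, 0, 0, 0, 0, -0.48], [0.0015, 0, 0, 0, 0, 0, -0.48], [0.001, 0, 0, 0, 0, 0, -0.48], [0, 0, 0, 0, 0, 0, -0.48], [-0.02, 0, 0.0, 0, 0, 0, -0.48], [-0.01, 0, 0.03, 0, 0, 0, -0.48], [-0.02, 0.024, 0.02, 0, 0, 0, -0.48], [-0.025, 0.024, 0, 0, 0, 0, -0.48], [-0.01, 0.024, 0, 0, 0, 0, -0.48], [0, 0, 0, 0, 0, 0, -0.48]],
  ],
)

```text
clock: 5.45
eef_pos: [426.5, -31.4, 86.7]
tcp_rot: [-3.141, 0.001, -0.028]
contact_force: [0.4, -0.2, 0.6]
opening: 0.257
grasp_force: 0.0
```

```bash
python3 - <<'E'
from h import *
np.set_printoptions(suppress=True,precision=1)
s=snap('side');t=snap('top');i=cv2.cvtColor(s['img'],cv2.COLOR_RGB2BGR);cv2.imwrite('pics/a4.png',cv2.resize(i[150:250,310:410],None,fx=5,fy=5,interpolation=cv2.INTER_CUBIC))
print(sense()['eef_pos'],sense()['contact_force']);print(*conchos(s,(320,165,396,245),20,20),sep='\n')
print(*conchos(t,(290,195,385,262),20,20),sep='\n')
E
```

```text
[428.8 -32.9  86.9] [-0.  -0.3 -0.3]
(array([351. , 179.7]), np.int32(83), array([ 532.9, -101.6]))
(array([376.5, 199.7]), np.int32(100), array([463.8, -32.1]))
(array([368.4, 222.5]), np.int32(116), array([482.1,  48.3]))
```

View pics/a4.png

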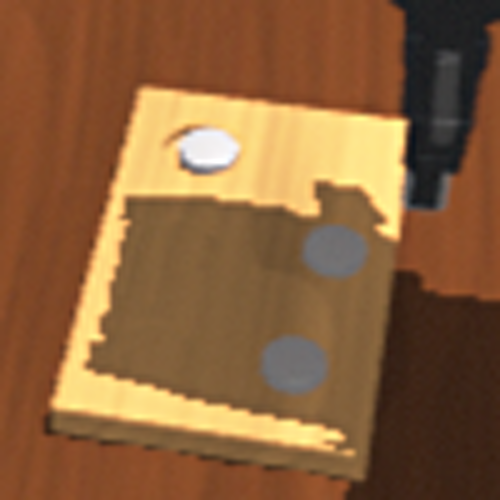

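The side view shows concho0 bright at full-image (351,180), with a dark arc of the pocket mouth visible beyond it. I'll check its seating numerically by comparing blob height with an unseated, lit concho.

```bash
python3 - <<'E'
from h import *
np.set_printoptions(suppress=True,precision=1,linewidth=200)
s=snap('side');o=dict(s);o['img']=cv2.cvtColor(cv2.imread('pics/side0.png'),cv2.COLOR_BGR2RGB)
print(s['img'][172:188,342:361].min(2));print(o['img'][214:231,358:379].min(2))
# expected pixel of concho centre-top: seated vs on deck at hole, and hole rim extents
for z in(18,22,28):print(z,proj(s,[[535,-106,z]]))
E
```

```text
[[125 124 119 123 128 129 126 126 128 128 126 127 131 130 135 132 126 126 127]
 [124 123 120 126 129 130 128 127 129 125 127 128 128 131 134 129 125 123 127]
 [124 123 124 129 130 123 118 115 117 121 122 120 123 130 130 129 123 122 128]
 [125 126 124 121 103  76  89 109 138 162 160 142 130 127 127 126 124 125 127]
 [127 123 105  79  71 113 190 231 235 236 237 238 230 169 129 120 121 124 130]
 [122 102  77  91 155 216 235 238 238 239 241 242 241 232 182 123 119 124 129]
 [112  88 106 165 222 234 236 236 237 238 240 240 242 243 236 174 123 126 130]
 [113 108 126 169 223 233 236 237 237 239 240 241 243 244 246 227 130 124 130]
 [121 125 128 126 179 231 237 237 237 239 240 242 244 246 238 193 118 124 131]
 [121 126 126 116 155 223 237 239 239 241 244 247 249 249 232 142 119 128 130]
 [122 125 128 107 103 140 210 245 243 246 251 254 252 232 163 120 123 128 129]
 [124 123 124 102  75  96 120 139 153 167 163 154 153 140 118 120 125 129 128]
 [123 126 125 125 122 111  92 101 111 115 118 119 121 121 121 122 128 128 126]
 [124 126 126 128 131 131 122 119 120 122 124 129 128 127 124 124 130 127
[... 1001 characters left out ...]
 242 243 243 240 199 131 125 129]
 [127 122 121 103  96 175 236 234 234 236 237 240 242 243 244 245 229 151 125 127 131]
 [125 123 124 101  67 106 166 214 234 240 243 245 249 250 250 233 171 139 128 129 130]
 [124 123 124 120  94  84 110 125 165 232 255 255 255 243 169 152 133 133 128 129 131]
 [124 122 124 123 118 114 107  96 100 127 148 153 156 140 117 132 136 133 128 128 130]
 [123 121 124 122 122 119 101  68  70  84  94  95 104 118 129 140 140 134 127 129 130]
 [122 122 124 123 122 122 119 116 119 123 128 129 132 137 140 139 137 131 128 131 130]
 [121 123 123 122 122 122 122 122 127 132 135 136 138 139 141 140 136 128 127 131 129]]
18 [[350.3 179.1]]
22 [[350.3 178. ]]
28 [[350.4 176.4]]
```

Concho0 is seated: 8 rows tall against 10 unseated, with its rim hidden. Next is concho1.

Request:
send_rows(
  moves=[
    [[0, 0, -0.03, 0, 0, 0, -0.48], [0, 0, -0.016, 0, 0, 0, -0.48], [0, 0, -0.004, 0, 0, 0, -0.48], [0, 0, 0, 0, 0, 0, -0.48]],
  ],
)

```text
clock: 6.0
eef_pos: [428.6, -33.6, 36.2]
tcp_rot: [3.142, 0.001, -0.03]
contact_force: [-0.8, 0.3, 0.4]
opening: 0.256
grasp_force: 0.0
```

Request:
send_rows(
  moves=[
    [[0.004, 0.0013, 0.0002, 0, 0, 0, -0.48], [0.008, 0, 0, 0, 0, 0, -0.48], [0.008, 0, 0, 0, 0, 0, -0.48], [0.008, 0, 0, 0, 0, 0, -0.48], [0.008, 0, 0, 0, 0, 0, -0.48], [0.008, 0, 0, 0, 0, 0, -0.48], [0.008, 0, 0, 0, 0, 0, -0.48], [0.008, 0, 0, 0, 0, 0, -0.48], [0.008, 0, 0, 0, 0, 0, -0.48], [0.006, 0, 0, 0, 0, 0, -0.48]],
  ],
)

```text
clock: 7.0
eef_pos: [503.3, -31.8, 36.8]
tcp_rot: [3.142, -0.0, -0.029]
contact_force: [-0.6, 1.2, 0.7]
opening: 0.26
grasp_force: 0.7
```

Request:
send_rows(
  moves=[
    [[0.0025, 0, 0, 0, 0, 0, -0.48], [0.0025, 0, 0, 0, 0, 0, -0.48], [0.0025, 0, 0, 0, 0, 0, -0.48], [0.0025, 0, 0, 0, 0, 0, -0.48], [0.0025, 0, 0, 0, 0, 0, -0.48], [0.0025, 0, 0, 0, 0, 0, -0.48], [0.002, 0, 0, 0, 0, 0, -0.48], [0.0015, 0, 0, 0, 0, 0, -0.48], [0.0005, 0, 0, 0, 0, 0, -0.48], [0, 0, 0, 0, 0, 0, -0.48]],
  ],
)

```text
clock: 8.0
eef_pos: [521.6, -31.8, 36.8]
tcp_rot: [-3.142, -0.0, -0.029]
contact_force: [-0.6, 0.3, -0.1]
opening: 0.255
grasp_force: 0.0
```

Request:
send_rows(
  moves=[
    [[-0.02, 0, 0, 0, 0, 0, -0.48], [-0.01, 0.0, 0.03, 0, 0, -0.01, -0.48], [-0.015, 0.03, 0.02, 0, 0, -0.02, -0.48], [-0.025, 0.03, 0, 0, 0, -0.02, -0.48], [-0.01, 0.022, 0, 0, 0, 0, -0.48], [0, 0, 0, 0, 0, 0, -0.48]],
  ],
)

```text
clock: 8.6
eef_pos: [439.7, 51.8, 87.0]
tcp_rot: [-3.141, 0.001, -0.077]
contact_force: [0.4, 0.9, -0.0]
opening: 0.261
grasp_force: 0.0
```

```bash
python3 - <<'E'
from h import *
np.set_printoptions(suppress=True,precision=1,linewidth=200)
s=snap('side');i=cv2.cvtColor(s['img'],cv2.COLOR_RGB2BGR);cv2.imwrite('pics/a5.png',cv2.resize(i[150:250,310:410],None,fx=5,fy=5,interpolation=cv2.INTER_CUBIC))
print(sense()['eef_pos'],sense()['tcp_rot'][2]);print(*conchos(s,(320,165,396,245),20,20),sep='\n')
print(s['img'][190:207,335:365].min(2))
E
```

```text
[440.9  51.   87. ] -0.07688198945518021
(array([351. , 179.7]), np.int32(82), array([ 532.8, -101.8]))
(array([346.3, 198.5]), np.int32(97), array([540.7, -28.7]))
(array([368.4, 222.5]), np.int32(116), array([482.2,  48.4]))
[[122 122 125 128 122 122 125 125 124 130 134 133 125 122 124 128 128 130 130 126 125 127 128 129 129 121 114 115 118 115]
 [123 124 130 128 123 122 123 123 126 131 132 131 126 122 123 125 129 129 129 124 125 127 128 127 124 119 113 114 117 114]
 [124 125 131 128 123 122 125 123 124 128 125 120 117 119 122 125 129 130 128 123 124 127 127 129 122 119 113 117 117 114]
 [124 127 129 129 126 125 124 114 113 119 124 120 119 120 122 122 127 130 127 126 124 129 129 127 123 114 111 116 115 114]
 [126 128 133 128 122 104  86  89 121 191 233 230 211 197 160 125 124 125 125 125 126 130 128 126 123 115 112 114 114 113]
 [126 131 132 125 101  78 110 188 229 237 239 238 238 238 238 227 170 126 121 124 128 128 129 126 121 115 116 116 116 113]
 [128 132 128 104  76 111 189 234 238 239 238 239 239 240 242 241 231 167 121 122 126 128 129 124 121 116 116 115 113 111]
 [130 133 11
[... 518 characters left out ...]
247 241 244 248 251 254 244 181 132 114 124 129 129 125 124 121 120 117 113 109 106]
 [134 125 120 127 126 108  77 102 133 166 194 213 225 200 159 145 123 114 118 127 127 127 125 121 123 122 119 113 107 104]
 [132 123 121 124 126 125 102  80  99 112 118 121 125 119 107 102 114 122 126 129 128 128 123 123 124 124 123 113 106 106]
 [130 121 123 125 127 130 131 120 123 120 110 100 108 118 120 124 126 126 127 127 130 127 124 123 125 126 126 121 118 119]
 [127 121 125 124 125 132 132 126 124 126 123 124 125 129 131 128 124 124 126 128 126 124 125 123 125 126 124 121 119 120]
 [126 122 126 127 127 133 131 125 126 124 124 128 130 130 129 128 124 125 128 130 125 126 124 124 124 124 123 122 120 123]]
```

Concho1 dropped too: it's 9 rows tall with the rim hidden. Next is concho2.

Request:
send_rows(
  moves=[
    [[0, -0.001, -0.03, 0, 0, 0, -0.48], [0, 0, -0.016, 0, 0, 0, -0.48], [0, 0, -0.004, 0, 0, 0, -0.48], [0, 0, 0, 0, 0, 0, -0.48]],
  ],
)

```text
clock: 9.05
eef_pos: [441.5, 48.7, 36.4]
tcp_rot: [3.141, 0.001, -0.08]
contact_force: [-0.5, -1.3, 0.8]
opening: 0.262
grasp_force: 0.0
```

Request:
send_rows(
  moves=[
    [[0.009, 0, 0, 0, 0, 0, -0.48], [0.009, 0, 0, 0, 0, 0, -0.48], [0.008, -0.0006, 0, 0, 0, 0, -0.48], [0.008, -0.0006, 0, 0, 0, 0, -0.48], [0.008, -0.0006, 0, 0, 0, 0, -0.48], [0.008, -0.0006, 0, 0, 0, 0, -0.48], [0.008, -0.0006, 0, 0, 0, 0, -0.48], [0.008, -0.0006, 0, 0, 0, 0, -0.48], [0.004, -0.0004, 0, 0, 0, 0, -0.48], [0, 0, 0, 0, 0, 0, -0.48]],
  ],
)

```text
clock: 10.05
eef_pos: [512.3, 45.2, 36.8]
tcp_rot: [-3.141, -0.001, -0.079]
contact_force: [0.2, 0.1, -0.1]
opening: 0.26
grasp_force: 0.0
```

Request:
send_rows(
  moves=[
    [[0.0025, -0.0002, 0, 0, 0, 0, -0.48], [0.0025, -0.0002, 0, 0, 0, 0, -0.48], [0.0025, -0.0002, 0, 0, 0, 0, -0.48], [0.0025, -0.0002, 0, 0, 0, 0, -0.48], [0.0025, 0, 0, 0, 0, 0, -0.48], [0.002, 0, 0, 0, 0, 0, -0.48], [0.0015, 0, 0, 0, 0, 0, -0.48], [0.001, 0, 0, 0, 0, 0, -0.48], [0, 0, 0, 0, 0, 0, -0.48]],
  ],
)

```text
clock: 10.95
eef_pos: [528.6, 44.4, 36.8]
tcp_rot: [-3.142, -0.0, -0.079]
contact_force: [0.7, -0.2, 0.3]
opening: 0.26
grasp_force: 0.1
```

Request:
send_rows(
  moves=[
    [[-0.02, 0.002, 0, 0, 0, 0, -0.48], [-0.02, 0, 0.03, 0, 0, 0, -0.48], [-0.035, 0, 0.03, 0, 0, 0, -0.48], [-0.045, 0, 0.03, 0, 0, 0, -0.48], [-0.045, 0, 0.0, 0, 0, 0, -0.48], [-0.02, -0.02, 0.0, 0, 0, 0, -1], [0, 0, 0, 0, 0, 0, -1]],
  ],
)

```text
clock: 11.65
eef_pos: [343.2, 25.5, 124.5]
tcp_rot: [3.141, 0.002, -0.079]
contact_force: [0.6, -0.0, -0.3]
opening: -0.001
grasp_force: 0.0
```

```bash
python3 - <<'E'
from h import *
np.set_printoptions(suppress=True,precision=1,linewidth=200)
s=snap('side');t=snap('top')
a=cv2.resize(s['img'][150:250,310:410],None,fx=4,fy=4,interpolation=cv2.INTER_CUBIC);b=cv2.resize(t['img'][175:275,285:385],None,fx=4,fy=4,interpolation=cv2.INTER_CUBIC)
cv2.imwrite('pics/a6.png',cv2.cvtColor(np.hstack([a,b]),cv2.COLOR_RGB2BGR))
print(sense()['eef_pos'],sense()['tcp_rot'][2]);print(*conchos(s,(320,165,396,245),20,20),sep='\n')
print(*conchos(t,(290,195,385,262),20,20),sep='\n')
E
```

```text
[347.3  26.3 125. ] -0.08011500262903226
(array([351. , 179.7]), np.int32(82), array([ 532.8, -101.8]))
(array([346.3, 198.5]), np.int32(97), array([540.7, -28.7]))
(array([341.5, 219.9]), np.int32(108), array([547.3,  46.5]))
(array([311.5, 214.9]), np.int32(102), array([546.6,  41.9]))
(array([337.9, 216.6]), np.int32(103), array([540.4, -33.9]))
(array([363.6, 218.9]), np.int32(104), array([ 532.4, -107.2]))
(array([339. , 259.6]), np.int32(36), array([417.7, -34.4]))
```

View pics/a6.png

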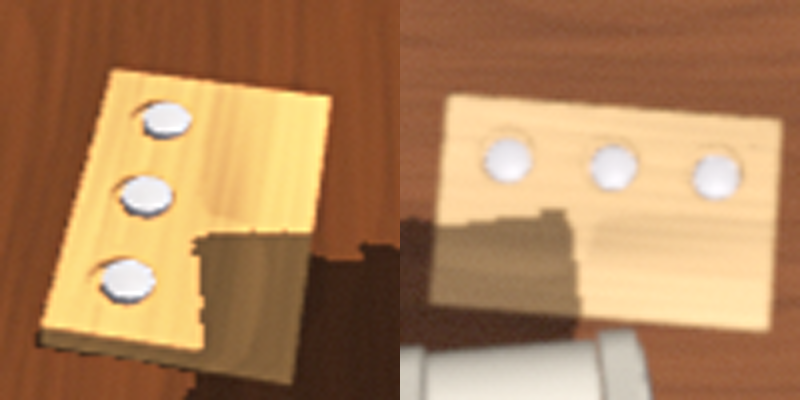

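All three conchos are seated. They sit at top-crop (108,160), (214,167) and (317,176) in the right half, against the back walls of their pockets, about 3 mm from centre. Before pushing the board I'll refine the slab line.

```bash
python3 - <<'E'
from h import *
t=snap('top')
im=cv2.cvtColor(t['img'],cv2.COLOR_RGB2HSV)
S=cv2.GaussianBlur(im[...,1],(5,1),0).astype(float)
e=[]
for c in range(258,392,4):
    for r in range(157,168):
        if S[r,c]<75<=S[r+1,c]: e.append((c,r+(75-S[r,c])/(S[r+1,c]-S[r,c])+.0));break
for z in(0,35):
    w=ray(t,e,z);print(z,len(e),np.polyfit(w[:,1],w[:,0],1),np.std(w[:,0]))
ce,th,ext,R=board(t,(280,185,395,258));print(ce,th,ext)
print(ce+R@[-75,40],ce+R@[-75,-40], ce+R@[75,-120],ce+R@[75,120],sense()['eef_pos'])
E
```

```text
0 34 [4.03594679e-02 7.07646684e+02] 4.7087681333386975
35 34 [4.03594679e-02 6.98655999e+02] 4.597815224364539
[509.62142812 -28.34690521] -0.09805359659508243 [np.float64(-72.49738898235108), np.float64(79.51130407210366), np.float64(-120.7167072232215), np.float64(120.07139490189266)]
[438.89754535  18.80319984] [431.06582141 -60.81252788] [ 572.51358694 -155.11273799] [596.00875877  83.73444517] [347.99327834  26.48587015 124.93889572]
```

Request:
send_rows(
  moves=[
    [[0.03, -0.025, 0, 0, 0, -0.017, 1], [0.027, -0.021, -0.02, 0, 0, 0, 1], [0, 0, -0.04, 0, 0, 0, 1], [0, 0, -0.03, 0, 0, 0, 1], [0, 0, -0.01, 0, 0, 0, 1], [0, 0, 0, 0, 0, 0, 1], [0, 0, 0, 0, 0, 0, 1]],
  ],
)

```text
clock: 12.5
eef_pos: [404.6, -19.4, 25.1]
tcp_rot: [-3.142, -0.0, -0.096]
contact_force: [-0.4, 0.1, -0.5]
opening: 1.0
grasp_force: 0.0
```

Request:
send_rows(
  moves=[
    [[0, 0, -0.008, 0, 0, 0, 1], [0, 0, -0.007, 0, 0, 0, 1], [0, 0, 0, 0, 0, 0, 1]],
  ],
)

```text
clock: 12.8
eef_pos: [403.8, -19.5, 9.3]
tcp_rot: [-3.142, -0.0, -0.096]
contact_force: [0.2, 0.6, -0.0]
opening: 1.0
grasp_force: 0.0
```

Request:
send_rows(
  moves=[
    [[0.006, 0, 0, 0, 0, 0, 1], [0.005, 0, 0, 0, 0, 0, 1], [0.004, 0, 0, 0, 0, 0, 1], [0.004, 0, 0, 0, 0, 0, 1], [0.004, 0, 0, 0, 0, 0, 1], [0.005, 0, 0, 0, 0, 0, 1], [0.006, 0, 0, 0, 0, 0, 1], [0.006, 0, 0, 0, 0, 0, 1], [0.006, 0, 0, 0, 0, 0, 1], [0.006, 0, 0, 0, 0, 0, 1]],
  ],
)

```text
clock: 13.8
eef_pos: [454.1, -19.5, 9.1]
tcp_rot: [3.141, 0.004, -0.096]
contact_force: [-4.0, -0.7, -2.6]
opening: 1.002
grasp_force: 1.5
```

```bash
cat > b.py <<'E'
from h import *
np.set_printoptions(suppress=True,precision=1,linewidth=200)
s=snap('side')
print(sense()['eef_pos'],sense()['contact_force']);print(*conchos(s,(270,165,396,245),20,40,130),sep='\n')
cv2.imwrite('pics/cur.png',cv2.cvtColor(s['img'],cv2.COLOR_RGB2BGR))
E
python3 b.py
```

```text
[456.1 -19.6   9.3] [-0.5 -1.2 -2.3]
(array([386.9, 165.8]), np.int32(41), array([ 437.2, -169.3]))
(array([340.2, 179. ]), np.int32(83), array([ 562. , -101.8]))
(array([334.9, 198.1]), np.int32(97), array([569.9, -27.1]))
(array([329.7, 219.3]), np.int32(106), array([576.3,  47.6]))
```

Request:
send_rows(
  moves=[
    [[0.004, 0, 0, 0, 0, 0.005, 1], [0.005, 0, 0, 0, 0, 0.006, 1], [0.006, 0, 0, 0, 0, 0.006, 1], [0.006, 0, 0, 0, 0, 0.006, 1], [0.006, 0, 0, 0, 0, 0.006, 1], [0.006, 0, 0, 0, 0, 0.006, 1], [0.006, 0, 0, 0, 0, 0.006, 1], [0.006, 0, 0, 0, 0, 0.006, 1], [0.006, 0, 0, 0, 0, 0.006, 1], [0.006, 0, 0, 0, 0, 0.004, 1]],
  ],
)

```text
clock: 14.85
eef_pos: [513.3, -19.6, 9.5]
tcp_rot: [3.142, 0.0, -0.039]
contact_force: [-2.4, -0.5, -2.0]
opening: 1.001
grasp_force: 1.3
```

Request:
send_rows(
  moves=[
    [[0.005, 0, 0, 0, 0, 0, 1], [0.004, 0, 0, 0, 0, 0, 1], [0.004, 0, 0, 0, 0, 0, 1], [0.003, 0, 0, 0, 0, 0, 1], [0.002, 0, 0, 0, 0, 0, 1], [0.001, 0, 0, 0, 0, 0, 1]],
  ],
)

```text
clock: 15.45
eef_pos: [532.1, -19.6, 9.6]
tcp_rot: [-3.142, -0.0, -0.039]
contact_force: [-3.1, 0.1, -2.5]
opening: 1.0
grasp_force: 1.7
```

```bash
python3 b.py
```

```text
[532.2 -19.6   9.6] [-2.4  0.5 -2.4]
(array([309.4, 178.5]), np.int32(80), array([644.7, -95.6]))
(array([304.4, 197.6]), np.int32(95), array([648.1, -21.3]))
(array([299.5, 219. ]), np.int32(110), array([649.8,  54. ]))
```

Request:
send_rows(
  moves=[
    [[0.002, 0, 0, 0, 0, 0, 1], [0.002, 0, 0, 0, 0, 0, 1], [0.002, 0, 0, 0, 0, 0, 1], [0.002, 0, 0, 0, 0, 0, 1], [0.001, 0, 0, 0, 0, 0, 1]],
  ],
)

```text
clock: 16.0
eef_pos: [540.8, -19.6, 9.6]
tcp_rot: [3.142, 0.0, -0.039]
contact_force: [-3.2, -0.1, -1.4]
opening: 1.002
grasp_force: 1.7
```

Request:
send_rows(
  moves=[
    [[0.001, 0, 0, 0, 0, 0, 1], [0.001, 0, 0, 0, 0, 0, 1]],
  ],
)

```text
clock: 16.2
eef_pos: [542.2, -19.6, 9.5]
tcp_rot: [3.142, 0.001, -0.039]
contact_force: [-8.5, -0.4, 4.2]
opening: 0.999
grasp_force: 3.8
```

Request:
send_rows(
  moves=[
    [[0.001, 0, 0, 0, 0, 0, 1], [0.001, 0, 0, 0, 0, 0, 1]],
  ],
)

```text
clock: 16.4
eef_pos: [543.4, -19.6, 9.5]
tcp_rot: [-3.142, 0.003, -0.039]
contact_force: [-11.1, 0.5, 8.8]
opening: 1.002
grasp_force: 5.6
```

Request:
send_rows(
  moves=[
    [[0.001, 0, 0, 0, 0, 0, 1], [0.001, 0, 0, 0, 0, 0, 1], [0, 0, 0, 0, 0, 0, 1]],
  ],
)

```text
clock: 16.7
eef_pos: [543.4, -19.5, 9.4]
tcp_rot: [3.142, 0.007, -0.039]
contact_force: [-14.6, -0.4, 12.3]
opening: 0.998
grasp_force: 7.7
```

```bash
python3 b.py; python3 - <<'E'
import cv2
i=cv2.imread('pics/cur.png');cv2.imwrite('pics/a7.png',cv2.resize(i[135:255,240:380],None,fx=5,fy=5,interpolation=cv2.INTER_CUBIC))
E
```

```text
[543.4 -19.5   9.4] [-15.8   0.1  12.1]
(array([305.5, 178.2]), np.int32(80), array([655.4, -95.7]))
(array([300.1, 197.4]), np.int32(98), array([659.3, -20.7]))
(array([295. , 218.7]), np.int32(105), array([661.1,  54.2]))
```

View pics/a7.png

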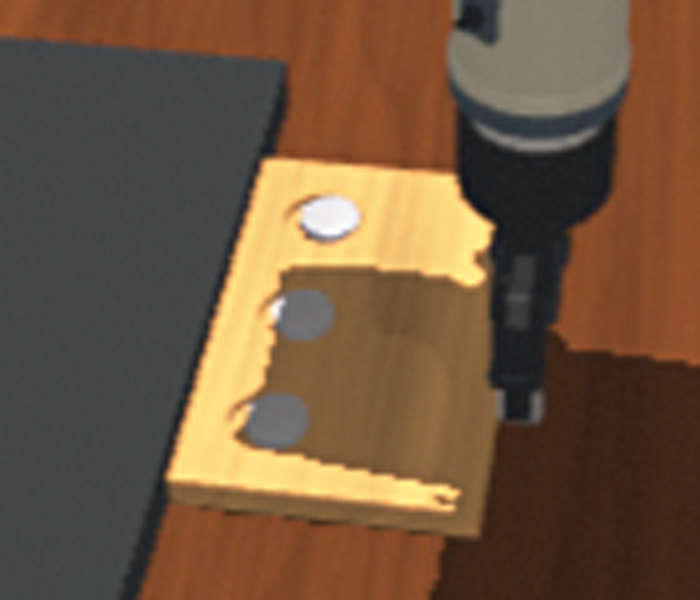

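The pressed view shows the board's edge along the slab with no visible gap at either end (crop (265,160) to (170,485)). All three conchos are still in their pockets. I'll retreat and verify.

Request:
send_rows(
  moves=[
    [[-0.003, 0, 0, 0, 0, 0, 1], [-0.005, 0, 0, 0, 0, 0, 1], [-0.02, 0, 0.0, 0, 0, 0, 1], [-0.04, 0, 0.02, 0, 0, 0, 1], [-0.045, 0, 0.02, 0, 0, 0, 1], [-0.045, 0, 0.02, 0, 0, 0, 1], [-0.04, 0, 0.0, 0, 0, 0, 1], [0, 0, 0, 0, 0, 0, 1]],
  ],
)

```text
clock: 17.55
eef_pos: [343.7, -19.4, 69.7]
tcp_rot: [-3.142, 0.003, -0.039]
contact_force: [0.4, -0.1, 0.3]
opening: 0.997
grasp_force: 0.0
```

```bash
python3 b.py; python3 - <<'E'
from h import *
np.set_printoptions(suppress=True,precision=4)
t=snap('top');print(*conchos(t,(280,163,395,200),20,40,200),sep='\n')
g=cv2.cvtColor(t['img'],cv2.COLOR_RGB2HSV)
print(g[155:175,[297,340,383],2].T);print(g[155:175,[297,340,383],1].T)
ce,th,ext,R=board(t,(280,163,395,235));print(ce,th,ext,[ce+R@[ext[1],y] for y in(-110,110)])
a=t['img'][135:245,270:410];cv2.imwrite('pics/a8.png',cv2.cvtColor(cv2.resize(a,None,fx=5,fy=5,interpolation=cv2.INTER_CUBIC),cv2.COLOR_RGB2BGR))
E
```

```text
[347.5 -19.6  70. ] [ 1.2 -0.2  0.3]
(array([305.5, 178.2]), np.int32(80), array([655.4, -95.7]))
(array([300.1, 197.2]), np.int32(96), array([659.3, -21.4]))
(array([294.8, 218.4]), np.int32(106), array([661.5,  53.4]))
(array([308.6, 176. ]), np.int32(100), array([661.5,  49. ]))
(array([334.6, 176.1]), np.int32(100), array([659.7, -26.8]))
(array([360., 177.]), np.int32(98), array([ 655.5, -100.8]))
[[ 94  94  93  95  92 118 200 246 255 255 255 255 255 255 255 255 254 255
  255 255]
 [ 96  99  98  95  94  87 143 222 250 253 251 252 255 255 250 248 241 238
  236 228]
 [ 97  98  98  97  97  92  76  61  69 112 144 148 153 157 156 159 158 155
  156 152]]
[[ 14   8   8   5   6  76 101  93  88  84  86  91  88  91  88  89  93  94
   86  86]
 [ 13  13  13  13   8   9  95  99  95  96  92  95  92  92  93  94  94  92
   81  60]
 [  8   8  13  11   5  11  10  13  52 121 140 150 148 148 154 149 147 150
  150 153]]
[625.6447 -22.8327] -0.04341312103576319 [np.float64(-74.6575844436187), np.float64(73.3536782522842), np.float64(-120.13443825254556), np.float64(120.78606678155683)] [array([ 694.1553, -135.9126]), array([703.7032,  83.8801])]
```

View pics/a8.png

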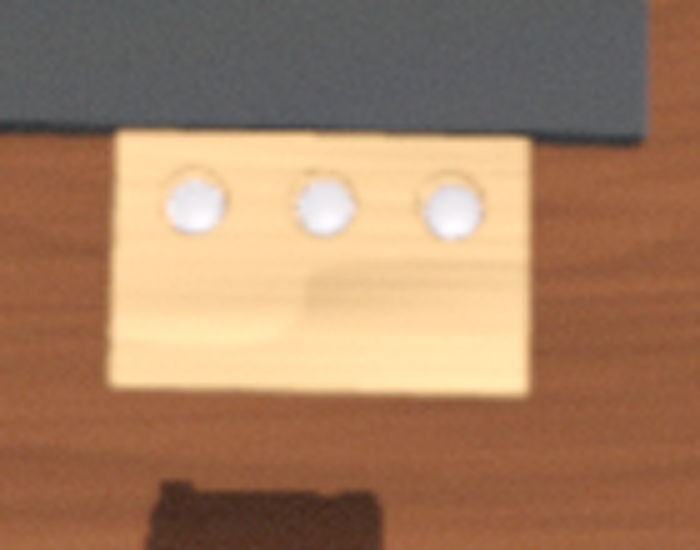

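The top view shows the board's edge against the slab along its full length, with conchos at crop (195,206), (325,207) and (452,211) in their pockets. The board is at -0.043 rad and the slab at -0.040. The arm is clear, so I'm handing in.

```bash
python3 -c "
from rig import sign_off
print(sign_off())"
```

```text
the job is handed in; nothing more can be done
None
```

The job is handed in at about 17.7 s on the clock: in the last pictures all three conchos are seated in their pockets, the board's edge is flush against the slab, and the arm is clear; no verdict came back from the hand-in.

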